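# Fasten the meal chest: hasp over the staple, pin through the loop

## Task

Close up the white and blue meal chest for delivery: swing its steel hasp over the front edge so that it hangs down over the brass staple, then take the long pin with the red knob out of the wooden rack and lower it upright through the staple's loop until its knob rests on the loop, and let go. Leave the short pin with the blue knob in the rack.

Things in the scene. Friction and masses are not known exactly. Their poses are not given: they have to be found in the camera images.
- hasp (a joint): Steel frame 74 mm wide, 88 long, yellow tab across its free end, hinged level along the lid's upper front edge (27 mm behind, 41 above point loop). Rad: 0 hangs shut over the staple, 1.57 sticks out, 3.14 upright, 3.7 stop, leaning back over the lid (start; free end 75 mm above hinge). Light, loose: pushed outwards from the lid side just past upright, it falls shut by itself in about 1 s.
- loop (a point): Centre of the opening of the brass U staple (8 mm bars) on the chest's front, level with the bars' tops, 117 mm up. x points out of the front, away from the robot; y along it; z up. Opening 22 mm wide (y), x -29 to +12 mm, clear above and below. Front face 32 mm behind this point. Chest fixed, white, flat blue lid, 180 deep (x), 300 wide (y, centred), 160 high.
- pin: Long pin standing in a hole of the wooden rack: red cylindrical knob 38 mm across, 40 tall; below it a steel shaft 10 thick, 60 long, tapered tip. About 90 g. Origin: centre of the knob's underside, z up (knob 0 to +40, shaft 0 to -60). The rack is a fixed block 170 x 70, 75 high; knobs rest on its top, holes 90 apart along its length: grip across the length.
- short_pin: Short pin in the rack's other hole, to be left there: like the long one but with a blue knob and a shaft of 28 mm. Origin: centre of the knob's underside. The line from pin to pin is the rack's length.

How it is judged:
By the outcome, as a careful person would: the job done as asked, in the order asked, and still so for the second after the job is handed in, with the robot touching nothing.
It also fails if it takes over 58 s, if anything falls off the work surface, if the arm or the gripper's body presses on something with over 40 N, if the wrist force passes 120 N, or if a joint passes its speed limit or range.

## Robot

A 7-joint arm with a two-finger parallel gripper is mounted at the origin on the work surface. World frame = base frame: x ahead of the robot, y to its left, z up, the work surface at z = 0. Lengths are in m, angles in rad, forces in N, time in s.
With the tool pointing down it reaches from about 0.425 to 0.875 m from the base axis. Payload 8.4 kg.
Tool frame: the origin (TCP) lies at the very end of the fingers, on their centre line; the grasp point (between the pads) lies 19 mm behind it; z points along the fingers, y is the line along which they close (so a half turn about z gives the same grasp; the last joint's range is limited). The gripper opens to 87 mm and grips with 3 to 60 N. Pads are 19 mm wide; open, the fingers measure 117 mm over their backs; the gripper's body (75 mm by 190 mm) begins 51 mm behind the grasp point.
Start: joints at [1.084, 0.333, 0.04, 1.465, -0.013, 1.343, -0.059], TCP at [0.246, -0.602, 0.223] pointing down, gripper open.
Joint ranges: [-2.58, 2.58], [-0.38, 2.09], [-1.3, 1.39], [0.25, 2.4], [-1.5, 4.64], [0.08, 2.09], [-2.65, 2.65]. Speed limits (rad/s): [2.22, 2.22, 2.79, 2.79, 3.14, 3.14, 3.14].

## Interface

Orientations are given as a unit quaternion [w, x, y, z].
In Python, from workcell import ctrl gives the robot as it stands.
- The arm moves only by the shell command python3 jog.py 'ROWS' [OPENING] [FORCE]. ROWS is a JSON object with one list for each field, all of the same length, 1 to 20, a row being the entries at one place: sx, sy, sz (the shift in units of 50 mm), wx, wy, wz (a rotation vector in units of 0.25 rad); each row is the pose to reach, as a shift and turn from the pose commanded when the command began, along the tool's axes at that moment; what a row does not reach only later rows make up. A row lasts 1/10 s, in which the tool goes at most 0.05 m and 0.15 rad, less where a joint would pass 70% of its speed; a pose out of reach is approached as far as the arm can. OPENING is the finger opening in m, set as the command begins (- or left out keeps the last). The fingers move at their own pace and stop on an object; FORCE is the grip in N (left out, the last holds). Time passes only in rows, so rows that do not move let the fingers close. It prints the time, the measured TCP pose, the force, the opening and the grip force at its end. Input that does not fit is refused with a message, and nothing moves.
- ctrl.observe(): the state, without advancing time (a new reading comes with each control period).
- ctrl.camera(name): name is "scene" or "top" or "wrist"; returns a dict with "img" (420x560x3 uint8, red, green, blue), "camera_matrix" (3x3 intrinsics, pixels), "k1" (the pictures are not rectified: a ray, as slopes to the right and down, at radius r is drawn at 1 + k1 r^2 times it, then the intrinsics apply), "position" and "attitude" of the camera in the world. Camera axes: x right, y down, z forward; pixel columns grow to the right and rows downward; lengths in m; the calibration is good to about 2 mm. A picture is of the moment at which its call begins. There is no depth.
- ctrl.job_done(): hands the job in; it is judged then, once.
The state is a dict: "t": time; "joint_pos": joint angles; "qd": joint speeds; "effort": joint torques, N m; "position": TCP position; "tcp_rot": TCP orientation; "ft_force": force on the tool from outside, world axes, zero at the start; "wrist_torque": the same for the moment, N m; "gripper_width": finger opening in m; "finger_force": force on a finger pad.
Only numpy, scipy, OpenCV 4.12 (cv2) and the standard library are available. Lean on these libraries where they do the work, as an engineer would, in place of code of your own. Each camera call takes 0.05 s, during which the arm holds its last target. There are 200 camera calls.

## Working session

There is one attempt and no reset: what is moved stays moved. The work goes in short steps, Python scripts to look and compute and a shell command to move; the robot and the scene stay as the last step left them, time stands still between calls to the robot, and variables do not carry over. Pictures are saved under pics/ and viewed, at most 10 in all, crops included, and the job is handed in when it is done.

```bash
ls; mkdir -p pics; python3 - <<'E'
from workcell import ctrl
import cv2,numpy as np
for n in ["scene","top"]:
    c=ctrl.camera(n); cv2.imwrite(f"pics/{n}0.png",c["img"][:,:,::-1]); print(n,c["camera_matrix"],c["k1"],c["position"],c["attitude"])
print(ctrl.observe())
E
```

```text
jog.py
pics
workcell.py
scene [[379.27729917   0.         280.92314419]
 [  0.         379.27729917 217.8373331 ]
 [  0.           0.           1.        ]] 0.001846824033635178 [ 1.06237931 -0.14544872  0.64442258] [-0.30067698  0.68988846  0.59967208 -0.27210413]
top [[408.72950225   0.         278.47257819]
 [  0.         408.72950225 216.65927044]
 [  0.           0.           1.        ]] -0.010325342107224087 [ 0.38971665 -0.07789135  1.03861208] [-0.06185779  0.71110539 -0.69784667  0.05926863]
{'t': 0.1, 'joint_pos': array([ 1.0837828 ,  0.33383533,  0.03989516,  1.4661679 , -0.01340591,
        1.34330223, -0.05851935]), 'qd': array([-0.0014293 , -0.00120421,  0.00062215, -0.00228666,  0.00037641,
        0.00066029,  0.00196743]), 'effort': array([ 4.41944139e-03, -6.57810259e+01,  1.34035427e+00, -4.04713690e+01,
       -5.94838662e-02,  4.07485943e-02,  1.11540178e-04]), 'position': array([ 0.24561479, -0.60135596,  0.221759  ]), 'tcp_rot': array([-6.98709538e-04,  9.81264126e-01,  1.92666009e-01, -1.87020130e-04]), 'ft_force': array([ 0.59614454,  0.03423061, -0.23161242]), 'wrist_torque': array([-0.02000733, -0.02129277,  0.004251  ]), 'finger_force': 0.0, 'gripper_width': 0.08697769740429438}
```
View pics/scene0.png

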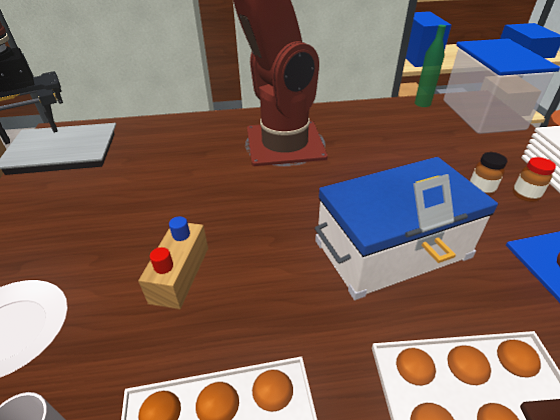

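View pics/top0.png

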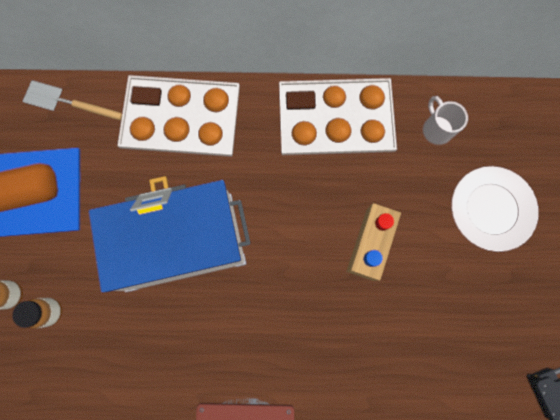

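The scene view shows the red knob at (160,260), the blue one at (179,228), the staple at (438,248) and the hasp leaning back at (433,203). The top view shows red at (385,222), blue at (374,258), the staple at (159,185) and the lid around (170,235).

```bash
cat > h.py <<'E'
import numpy as np, cv2
from scipy.spatial.transform import Rotation as R
from workcell import ctrl
def rot(q): return R.from_quat(np.r_[q[1:],q[0]]).as_matrix()
def rays(c,px):
    K=c["camera_matrix"]; px=np.asarray(px,float).reshape(-1,1,2)
    u=cv2.undistortPoints(px,K,np.array([c["k1"],0,0,0.]))[:,0]
    return np.c_[u,np.ones(len(u))]@rot(c["attitude"]).T
def onz(c,px,z):
    d=rays(c,px); p=c["position"]; return p+d*((z-p[2])/d[:,2:])
def proj(c,P):
    M=rot(c["attitude"]); q=(np.atleast_2d(P)-c["position"])@M
    u=q[:,:2]/q[:,2:]; u=u*(1+c["k1"]*(u**2).sum(1,keepdims=True))
    K=c["camera_matrix"]; return u*K[0,0]+K[:2,2]
def mask(c,lo,hi):
    return cv2.inRange(cv2.cvtColor(c["img"],cv2.COLOR_RGB2HSV),lo,hi)
def blobs(m,amin=15):
    n,l,s,ce=cv2.connectedComponentsWithStats(m)
    return [(s[i],ce[i],(l==i).astype(np.uint8)) for i in range(1,n) if s[i,4]>=amin]
def tri(c1,p1,c2,p2):
    d1,d2=rays(c1,p1)[0],rays(c2,p2)[0]
    A=np.c_[d1,-d2]; t=np.linalg.lstsq(A,c2["position"]-c1["position"],rcond=None)[0]
    a,b=c1["position"]+t[0]*d1,c2["position"]+t[1]*d2
    return (a+b)/2,np.linalg.norm(a-b)
E
python3 - <<'E'
from h import *
np.set_printoptions(precision=4,suppress=True)
for n,red,blu in [("scene",(160,260),(179,228)),("top",(385,222),(374,258))]:
    c=ctrl.camera(n)
    for nm,(lo,hi),near in [("red",((0,200,90),(6,255,255)),red),("blue",((105,180,60),(125,255,255)),blu)]:
        for s,ce,m in blobs(mask(c,lo,hi)):
            if np.hypot(*(ce-near))<15: print(n,nm,s,ce,onz(c,ce,.095)[0])
            elif nm=="blue" and s[4]>1500:
                pts=np.argwhere(m)[:,::-1]; h=cv2.convexHull(pts.astype(np.float32))[:,0]
                W=onz(c,h,.16)[:,:2].astype(np.float32); r=cv2.minAreaRect(W)
                print(n,"bluebig",s,r)
    for s,ce,m in blobs(mask(c,(18,120,120),(35,255,255))):
        if s[4]<1500: 
            h=cv2.approxPolyDP(cv2.convexHull(np.argwhere(m)[:,::-1].astype(np.int32)),1.5,True)[:,0]
            print(n,"yel",s,ce,h.tolist(),onz(c,h,.117)[:,:2].round(3).tolist())
E
python3 -c "
import cv2
a=cv2.imread('pics/scene0.png')[150:300,310:510];b=cv2.imread('pics/top0.png')[165:305,80:260]
a=cv2.resize(a,(800,600)[:1]*1+(600,) if 0 else (400,300));b=cv2.resize(b,(386,300))
cv2.imwrite('pics/c1.png',cv2.resize(cv2.hconcat([a,b]),None,fx=1,fy=1))"
```

```text
scene red [149 247  24  27 462] [160.8182 259.8983] [ 0.5453 -0.3189  0.095 ]
scene bluebig [ 457   23  103   52 3528] ((-0.30982744693756104, 0.8891187906265259), (0.339518666267395, 0.6543843746185303), 54.07147216796875)
scene bluebig [ 320  157  177   90 7220] ((0.5100322365760803, 0.17180752754211426), (0.1953982710838318, 0.3145112693309784), 13.965983390808105)
scene blue [169 217  21  24 331] [178.4985 227.7251] [ 0.4584 -0.2909  0.095 ]
scene bluebig [ 506  232   54   70 1961] ((0.6875640153884888, 0.32601141929626465), (0.08050775527954102, 0.16813629865646362), 54.033817291259766)
scene yel [552  61   8   4  15] [556.4     62.6667] [[559, 64], [552, 61], [559, 62]] [[-0.192, 1.036], [-0.223, 1.03], [-0.21, 1.048]]
scene yel [ 0 95 15  6 38] [ 6.4474 97.2632] [[14, 95], [13, 97], [0, 100], [4, 96]] [[-0.246, -0.867], [-0.23, -0.864], [-0.213, -0.898], [-0.243, -0.897]]
scene yel [532 120  12   3  21] [536.5714 121.0476] [[543, 120], [532, 122], [533, 120]] [[0.185, 0.713], [0.191, 0.676], [0.181, 0.686]]
scene yel [416 176  22   7  25] [426.2  178.88] [[437, 176], [416, 182
[... 526 characters left out ...]
 0.095 ]
top bluebig [   0  149   79   87 4090] ((0.5891518592834473, 0.4601278603076935), (0.1857062727212906, 0.17650103569030762), 5.930726528167725)
top bluebig [  91  182  149  109 6978] ((0.4972709119319916, 0.1748710423707962), (0.17884577810764313, 0.2984357476234436), 14.163978576660156)
top blue [365 251  16  15 187] [372.7005 258.0588] [ 0.4604 -0.2917  0.095 ]
top yel [150 177  18  14 129] [158.2791 182.2791] [[167, 187], [152, 190], [150, 180], [165, 177]] [[0.614, 0.187], [0.607, 0.221], [0.63, 0.228], [0.638, 0.193]]
top yel [138 205  24   9 107] [149.6075 208.9626] [[161, 205], [159, 209], [138, 212], [140, 209]] [[0.572, 0.198], [0.562, 0.202], [0.554, 0.25], [0.561, 0.246]]
```

View pics/c1.png

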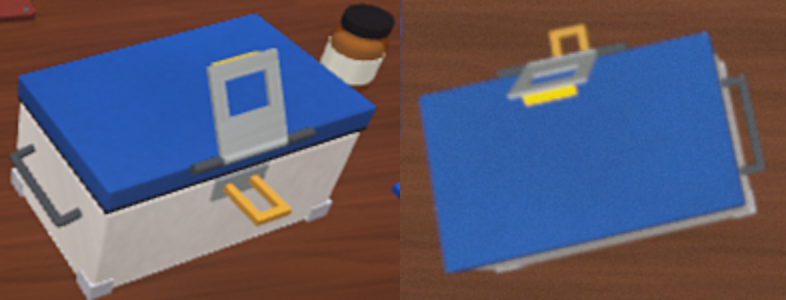

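The crop shows the hasp leaning back over the lid, with its yellow tab at the free end and the brass U under it on the front. My estimates are yaw 14.2°, loop (0.614, 0.206) and red pin (0.546, -0.320). I'll check them against each other and compute the approach behind the hasp.

```bash
cat >> h.py <<'E'
Y=np.deg2rad(14.16); X_=np.array([np.cos(Y),np.sin(Y),0]); Y_=np.array([-np.sin(Y),np.cos(Y),0]); Z_=np.array([0,0,1.])
LOOP=np.array([.6145,.2055,.117]); PIN=np.array([.546,-.320,.075])
def rel(p,yaw,pos=None,q=None):
    """shift/turn in tool axes to a tool-down pose with tool x at yaw(deg)"""
    o=ctrl.observe(); T=rot(o["tcp_rot"] if q is None else q); P=o["position"] if pos is None else pos
    y=np.deg2rad(yaw); G=np.array([[np.cos(y),np.sin(y),0],[np.sin(y),-np.cos(y),0],[0,0,-1]])
    print(np.round(np.r_[T.T@(np.asarray(p)-P),R.from_matrix(T.T@G).as_rotvec()],4))
def obs():
    o=ctrl.observe(); print(o["t"].__round__(2),o["position"].round(4),o["joint_pos"].round(2),o["ft_force"].round(1),o["gripper_width"].__round__(4))
E
python3 - <<'E'
from h import *
np.set_printoptions(precision=4,suppress=True)
s=ctrl.camera("scene");t=ctrl.camera("top")
print("tab tri",tri(t,(149.6,209),s,(426.2,178.9)), "pred",LOOP+X_*(-27-47)/1e3+Z_*(.041+.075))
for c in(s,t): print([proj(c,LOOP+X_*a+Y_*b).round(0).tolist() for a,b in[(.012,-.011),(.012,.011),(-.029,.011),(.02,-.019),(.02,.019)]])
print("pin tri",tri(t,(384.5,221.4),s,(160.8,259.9)),tri(t,(372.7,258.06),s,(178.5,227.7)))
A=LOOP-X_*.100; A[2]=.33
rel([.246,-.602,.33],22.2); rel([.49,-.25,.33],14.2);rel(A,14.16); A[2]=.222; rel(A,14.16)
E
```

```text
tab tri (array([0.5406, 0.1865, 0.2285]), np.float64(0.0013651818763955586)) pred [0.5427 0.1874 0.233 ]
[[[438.0, 255.0]], [[447.0, 252.0]], [[433.0, 237.0]], [[437.0, 259.0]], [[454.0, 253.0]]]
[[[163.0, 181.0]], [[154.0, 183.0]], [[157.0, 200.0]], [[166.0, 177.0]], [[150.0, 180.0]]]
pin tri (array([ 0.5462, -0.3196,  0.0961]), np.float64(0.0020492536611552924)) (array([ 0.4603, -0.2908,  0.0968]), np.float64(0.000843453352754425))
[ 0.0001  0.0004 -0.1077 -0.0005  0.      0.0003]
[ 0.3591 -0.2332 -0.1076 -0.0005  0.0001  0.1399]
[ 0.5476 -0.6218 -0.1074 -0.0005  0.0001  0.1406]
[ 0.5476 -0.6217  0.0006 -0.0005  0.0001  0.1406]
```

All of these agree to within about 2 mm. Next I close the fingers and go behind the hasp.

The rows are not in the units I measure in: shifts go in units of 50 mm and turns go in units of 0.25 rad. I convert before sending: -0.622 m is -12.44, 0.548 m is 10.96, 0.14 rad is 0.56.

```bash
python3 jog.py '{"sx":[0,0,0,7.2,7.2,7.2,7.2,7.2,7.2,7.2,7.2,7.2,10.96,10.96,10.96,10.96,10.96,10.96,10.96,10.96],"sy":[0,0,0,-4.66,-4.66,-4.66,-4.66,-4.66,-4.66,-4.66,-4.66,-4.66,-12.44,-12.44,-12.44,-12.44,-12.44,-12.44,-12.44,-12.44],"sz":[-1,-2.14,-2.14,-2.14,-2.14,-2.14,-2.14,-2.14,-2.14,-2.14,-2.14,-2.14,-2.14,-2.14,-2.14,-2.14,-2.14,-2.14,-2.14,-2.14],"wx":[0,0,0,0,0,0,0,0,0,0,0,0,0,0,0,0,0,0,0,0],"wy":[0,0,0,0,0,0,0,0,0,0,0,0,0,0,0,0,0,0,0,0],"wz":[0,0,0,0.56,0.56,0.56,0.56,0.56,0.56,0.56,0.56,0.56,0.56,0.56,0.56,0.56,0.56,0.56,0.56,0.56]}' 0 20; python3 - <<'E'
from h import *
obs(); A=LOOP-X_*.100; A[2]=.33; rel(A,14.16); A[2]=.222;rel(A,14.16)
E
```

```text
t: 2.3
position: [0.5157, 0.1512, 0.3299]
tcp_rot: [0.0, 0.992, 0.123, 0.0]
ft_force: [0.1, -0.1, -0.3]
gripper_width: 0.0005
finger_force: 0.0
2.3 [0.5157 0.1512 0.3299] [ 0.18  0.11 -0.6   1.54  0.06  1.51 -1.74] [ 0.1 -0.1 -0.3] 0.0005
[ 0.0091 -0.0285 -0.0001  0.0003 -0.0009  0.0002]
[ 0.009  -0.0285  0.1079  0.0003 -0.0009  0.0002]
```

```bash
python3 jog.py '{"sx":[0,0],"sy":[0,0],"sz":[0,0],"wx":[0,0],"wy":[0,0],"wz":[0,0]}'; python3 - <<'E'
from h import *
obs(); A=LOOP-X_*.100; A[2]=.222;rel(A,14.16)
E
```

```text
t: 2.5
position: [0.5156, 0.1507, 0.3295]
tcp_rot: [-0.0, 0.992, 0.125, -0.0]
ft_force: [0.4, -1.3, -0.3]
gripper_width: 0.0002
finger_force: 0.0
2.5 [0.5156 0.1507 0.3295] [ 0.18  0.11 -0.6   1.54  0.06  1.51 -1.73] [ 0.4 -1.3 -0.3] 0.0002
[ 0.0094 -0.0289  0.1075 -0.0002  0.0002  0.0037]
```

Go down, then push outwards 75 mm along the tool's x axis (the chest's x), slowly at the end.

Converted, 0.107 m is 2.14, 0.09 m is 1.8.

```bash
python3 jog.py '{"sx":[0.18,0.18,0.18,0.18,0.18,0.18],"sy":[-0.58,-0.58,-0.58,-0.58,-0.58,-0.58],"sz":[0,1,1.8,2.14,2.14,2.14],"wx":[0,0,0,0,0,0],"wy":[0,0,0,0,0,0],"wz":[0,0,0,0,0,0]}' && python3 jog.py '{"sx":[0.2,0.4,0.6,0.8,0.96,1.12,1.28,1.4,1.48,1.48,1,0.6,0.6,0.6,0.6,0.6],"sy":[0,0,0,0,0,0,0,0,0,0,0,0,0,0,0,0],"sz":[0,0,0,0,0,0,0,0,0,0,0,0,-1,-2,-2,-2],"wx":[0,0,0,0,0,0,0,0,0,0,0,0,0,0,0,0],"wy":[0,0,0,0,0,0,0,0,0,0,0,0,0,0,0,0],"wz":[0,0,0,0,0,0,0,0,0,0,0,0,0,0,0,0]}'; python3 - <<'E'
from h import *
obs(); a=[]
for n,(y,x) in [("scene",(140,320)),("top",(150,80))]:
    c=ctrl.camera(n); a.append(cv2.resize(c["img"][y:y+150,x:x+200,::-1],(400,300)))
cv2.imwrite("pics/c2.png",cv2.hconcat(a))
E
```

```text
t: 3.1
position: [0.5181, 0.1786, 0.2234]
tcp_rot: [0.0, 0.992, 0.123, 0.0]
ft_force: [0.2, -0.7, -0.2]
gripper_width: 0.0003
finger_force: 0.0
t: 4.7
position: [0.5468, 0.1874, 0.3241]
tcp_rot: [-0.0, 0.992, 0.124, 0.001]
ft_force: [-0.1, -0.8, -0.8]
gripper_width: 0.0006
finger_force: 0.0
4.7 [0.5468 0.1874 0.3241] [ 0.12  0.2  -0.62  1.46  0.12  1.52 -1.82] [-0.1 -0.8 -0.8] 0.0006
```

View pics/c2.png

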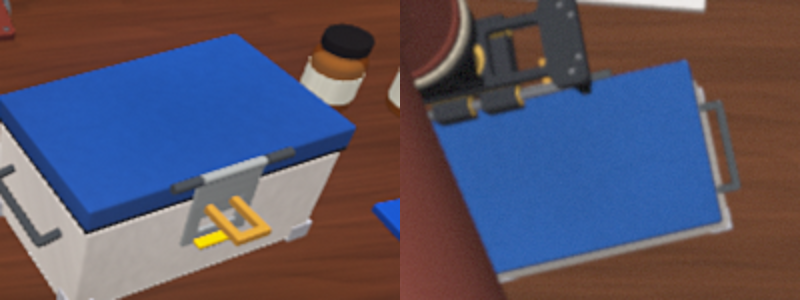

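In the left crop the hasp hangs shut, with the staple poking through its window and the yellow tab at about (210,241). Next, the red pin.

```bash
python3 - <<'E'
from h import *
rel([PIN[0]-.03,0,.33],-2); rel([*PIN[:2],.20],-18.3)
E
```

```text
[-0.075   0.1736 -0.0082  0.0005  0.0012  0.2826]
[-0.1242  0.4912  0.122   0.0007  0.0012  0.5671]
```

```bash
python3 jog.py '{"sx":[-1.5,-1.5,-1.5,-1.5,-2.48,-2.48,-2.48,-2.48,-2.48,-2.48,-2.48,-2.48,-2.48,-2.48,-2.48,-2.48,-2.48],"sy":[3.48,3.48,3.48,3.48,9.82,9.82,9.82,9.82,9.82,9.82,9.82,9.82,9.82,9.82,9.82,9.82,9.82],"sz":[-0.16,-0.16,-0.16,-0.16,0,0,0,0,0,0,0,0,1,2,2.44,2.44,2.44],"wx":[0,0,0,0,0,0,0,0,0,0,0,0,0,0,0,0,0],"wy":[0,0,0,0,0,0,0,0,0,0,0,0,0,0,0,0,0],"wz":[1.132,1.132,1.132,1.132,2.268,2.268,2.268,2.268,2.268,2.268,2.268,2.268,2.268,2.268,2.268,2.268,2.268]}' .087; python3 - <<'E'
from h import *
obs(); rel([*PIN[:2],.20],-18.3)
c=ctrl.camera("wrist"); cv2.imwrite("pics/w1.png",c["img"][:,:,::-1])
for s,ce,m in blobs(mask(c,(0,200,90),(6,255,255)),200): print(s,ce,onz(c,ce,.115))
print(proj(c,PIN+[0,0,.04]),c["position"])
E
```

```text
t: 6.5
position: [0.547, -0.3185, 0.201]
tcp_rot: [-0.0, 0.987, -0.158, -0.0]
ft_force: [0.4, -0.9, 0.6]
gripper_width: 0.087
finger_force: 0.0
6.5 [ 0.547  -0.3185  0.201 ] [ 0.63  0.32 -0.22  1.53  0.07  1.3  -1.49] [ 0.4 -0.9  0.6] 0.087
[-0.0005  0.0017  0.001  -0.0005  0.0004  0.0012]
[ 260  190   44   48 1636] [281.89119804 214.0207824 ] [[ 0.55007325 -0.32010334  0.115     ]]
[[283.34210041 218.65144974]] [ 0.61333464 -0.34168453  0.36228759]
```

View pics/w1.png

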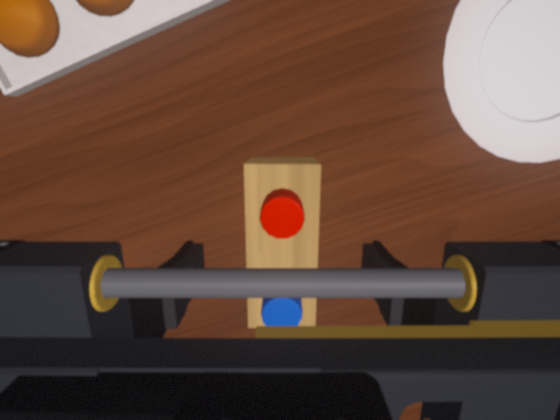

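The wrist view shows the red knob at (282,214), aligned with the rack and centred between the fingers, and the blue knob at (282,312). Descend, grip and lift.

Converted, 0.121 m is 2.42, 0.08 m is 1.6.

```bash
python3 jog.py '{"sx":[0,0,0,0,0,0],"sy":[0,0.02,0.02,0.02,0.02,0.02],"sz":[0.8,1.6,2.2,2.42,2.42,2.42],"wx":[0,0,0,0,0,0],"wy":[0,0,0,0,0,0],"wz":[0,0,0,0,0,0]}' && python3 jog.py '{"sx":[0,0,0,0,0,0,0,0],"sy":[0,0,0,0,0,0,0,0],"sz":[0,0,0,0,0,0,0,0],"wx":[0,0,0,0,0,0,0,0],"wy":[0,0,0,0,0,0,0,0],"wz":[0,0,0,0,0,0,0,0]}' 0 30
```

```text
t: 7.15
position: [0.5479, -0.3209, 0.082]
tcp_rot: [0.0, 0.987, -0.159, 0.002]
ft_force: [1.0, 0.3, 0.5]
gripper_width: 0.0875
finger_force: 0.0
t: 7.95
position: [0.5465, -0.3202, 0.0795]
tcp_rot: [-0.0, 0.987, -0.159, -0.0]
ft_force: [-0.3, 0.8, -0.5]
gripper_width: 0.0371
finger_force: 30.0
```

Converted, -0.21 m is -4.2, -0.17 m is -3.4.

```bash
python3 jog.py '{"sx":[0,0,0,0,0,0,0],"sy":[0,0,0,0,0,0,0],"sz":[-0.6,-1.4,-2.4,-3.4,-4.2,-4.2,-4.2],"wx":[0,0,0,0,0,0,0],"wy":[0,0,0,0,0,0,0],"wz":[0,0,0,0,0,0,0]}'; python3 - <<'E'
from h import *
obs(); rel([*(LOOP+X_*.003)[:2],.29],14.16)
E
```

```text
t: 8.65
position: [0.5467, -0.3205, 0.2901]
tcp_rot: [0.0, 0.987, -0.159, 0.001]
ft_force: [0.6, 0.0, -2.4]
gripper_width: 0.0373
finger_force: 30.0
8.65 [ 0.5467 -0.3205  0.2901] [ 0.63  0.29 -0.22  1.39  0.06  1.47 -1.48] [ 0.6  0.  -2.4] 0.0373
[-9.820e-02 -5.223e-01 -2.000e-04  7.000e-04 -1.300e-03 -5.665e-01]
```

Converted, -0.522 m is -10.44, -0.515 m is -10.3, -0.04 rad is -0.16.

```bash
python3 jog.py '{"sx":[-0.1,-0.26,-0.42,-0.56,-0.72,-0.86,-1.02,-1.16,-1.32,-1.46,-1.62,-1.76,-1.88,-1.94,-1.96,-1.96,-1.96,-1.96],"sy":[-0.6,-1.4,-2.2,-3,-3.8,-4.6,-5.4,-6.2,-7,-7.8,-8.6,-9.4,-10,-10.3,-10.44,-10.44,-10.44,-10.44],"sz":[0,0,0,0,0,0,0,0,0,0,0,0,0,0,0,0,0,0],"wx":[0,0,0,0,0,0,0,0,0,0,0,0,0,0,0,0,0,0],"wy":[0,0,0,0,0,0,0,0,0,0,0,0,0,0,0,0,0,0],"wz":[-0.16,-0.32,-0.48,-0.68,-0.84,-1,-1.2,-1.36,-1.52,-1.72,-1.88,-2.08,-2.2,-2.26,-2.268,-2.268,-2.268,-2.268]}'; python3 - <<'E'
from h import *
np.set_printoptions(precision=4,suppress=True)
obs(); rel([*(LOOP+X_*.003)[:2],.20],14.16)
a=[]
s=ctrl.camera("scene");w=ctrl.camera("wrist")
for s_,ce,m in blobs(mask(s,(0,200,90),(6,255,255)),150): print("red",s_,ce)
o=ctrl.observe()["position"]; print("pred knob",proj(s,o+[0,0,.015]),"tip",proj(s,o-[0,0,.065]),"loop",proj(s,LOOP))
cv2.imwrite("pics/p1.png",cv2.hconcat([cv2.resize(s["img"][100:310,350:540,::-1],(400,442)),cv2.resize(w["img"][:,:,::-1],(400,300)) if 0 else cv2.resize(w["img"][:,:,::-1],(400,442))]))
E
```

```text
t: 10.45
position: [0.6177, 0.204, 0.2896]
tcp_rot: [0.0, 0.993, 0.122, 0.0]
ft_force: [0.6, 0.2, -0.1]
gripper_width: 0.0373
finger_force: 30.0
10.45 [0.6177 0.204  0.2896] [ 0.03  0.37 -0.57  1.33  0.2   1.5  -1.85] [ 0.6  0.2 -0.1] 0.0373
[ 0.0003 -0.0023  0.0896  0.0009 -0.0001 -0.0021]
red [469 152  18  15 174] [478.0862 158.8276]
red [527 158  28  17 363] [540.8127 165.8127]
pred knob [[470.4842 167.0361]] tip [[455.2687 206.4546]] loop [[438.1601 248.9209]]
```

View pics/p1.png

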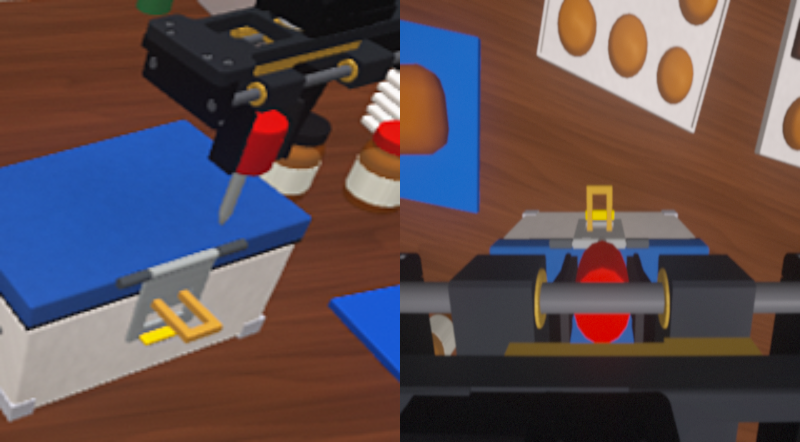

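The pin is upright: its tip is at about (457,206) in the scene image, against a predicted (455,206). The staple is directly ahead in the wrist view, with the hasp shut. I'll check the loop in the wrist picture with the tip just above the staple.

```bash
python3 jog.py '{"sx":[0,0,0,0,0,0],"sy":[-0.02,-0.02,-0.02,-0.02,-0.02,-0.02],"sz":[0.8,1.6,1.8,1.8,1.8,1.8],"wx":[0,0,0,0,0,0],"wy":[0,0,0,0,0,0],"wz":[0,0,0,0,0,0]}'; python3 - <<'E'
from h import *
np.set_printoptions(precision=4,suppress=True)
obs(); rel([*(LOOP+X_*.003)[:2],.123],14.16)
s=ctrl.camera("scene");w=ctrl.camera("wrist");o=ctrl.observe()["position"]
for n,c in(("s",s),("w",w)):
    for s_,ce,m in blobs(mask(c,(16,120,100),(35,255,255)),60):
        p=np.argwhere(m)[:,::-1]; W=onz(c,p,.117)-LOOP
        if np.abs(np.median(W,0)).max()<.06: print(n,s_,ce,"x",(W@X_).min(),(W@X_).max(),"y",(W@Y_).min(),(W@Y_).max())
    print("tip",proj(c,o-[0,0,.062]))
cv2.imwrite("pics/p2.png",cv2.hconcat([cv2.resize(s["img"][170:290,380:500,::-1],(400,400)),cv2.resize(w["img"][120:320,180:380,::-1],(400,400))]))
E
```

```text
t: 11.15
position: [0.6181, 0.2075, 0.202]
tcp_rot: [-0.0, 0.992, 0.123, 0.002]
ft_force: [0.5, 0.7, -0.3]
gripper_width: 0.0372
finger_force: 30.0
11.15 [0.6181 0.2075 0.202 ] [ 0.03  0.4  -0.57  1.47  0.22  1.33 -1.87] [ 0.5  0.7 -0.3] 0.0372
[-0.0012  0.0011  0.079  -0.0004 -0.0034  0.0004]
s [416 238  39  26 438] [435.7808 252.4772] x -0.025817246950220522 0.027358089553077957 y -0.05637189272987373 0.020378234809696697
tip [[443.1382 241.7426]]
w [ 256  192   53   45 1591] [281.4167 212.1992] x -0.011501164925806141 0.025232626264851937 y -0.02092423455140898 0.021547778883936972
tip [[280.9291 226.4097]]
```

View pics/p2.png

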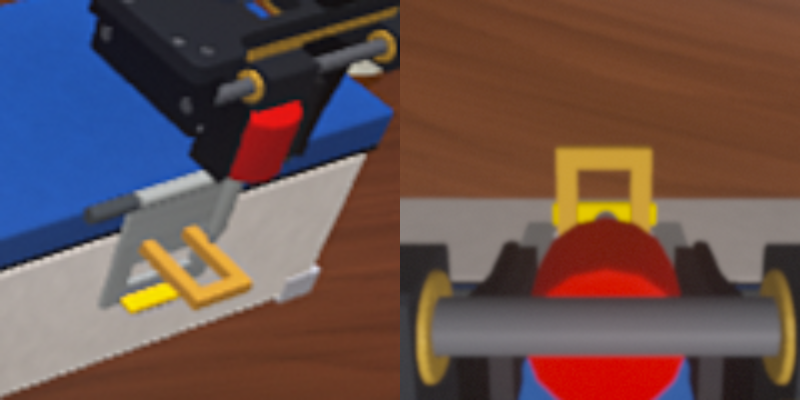

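The pin tip at (283,226) in the wrist view is centred in the staple (sides at 258 and 306, centre 282), and it sits just above the opening. Lower it.

Converted, -0.002 m is -0.04, 0.001 m is 0.02.

```bash
python3 jog.py '{"sx":[-0.04,-0.04,-0.04,-0.04,-0.04,-0.04,-0.04,-0.04],"sy":[0.02,0.02,0.02,0.02,0.02,0.02,0.02,0.02],"sz":[0,0.3,0.6,0.9,1.2,1.38,1.4,1.4],"wx":[0,0,0,0,0,0,0,0],"wy":[0,0,0,0,0,0,0,0],"wz":[0,0,0,0,0,0,0,0]}'; python3 - <<'E'
from h import *
rel([*(LOOP+X_*.002)[:2],.123],14.16)
E
```

```text
t: 12.05
position: [0.6153, 0.2056, 0.1294]
tcp_rot: [-0.0, 0.992, 0.124, -0.0]
ft_force: [0.8, -0.6, -0.0]
gripper_width: 0.0371
finger_force: 30.0
[ 0.0012 -0.0001  0.0064 -0.0002  0.0003  0.0007]
```

Converted, 0.005 m is 0.1, 0.003 m is 0.06.

```bash
python3 jog.py '{"sx":[0,0,0,0],"sy":[0,0,0,0],"sz":[0.06,0.1,0.1,0.1],"wx":[0,0,0,0],"wy":[0,0,0,0],"wz":[0,0,0,0]}';python3 jog.py '{"sx":[0,0,0],"sy":[0,0,0],"sz":[0.02,0.04,0.04],"wx":[0,0,0],"wy":[0,0,0],"wz":[0,0,0]}'
```

```text
t: 12.45
position: [0.6154, 0.2055, 0.1248]
tcp_rot: [-0.0, 0.992, 0.124, 0.0]
ft_force: [-0.1, 0.1, -1.6]
gripper_width: 0.0374
finger_force: 30.0
t: 12.75
position: [0.6152, 0.2055, 0.1224]
tcp_rot: [0.0, 0.992, 0.124, -0.0]
ft_force: [-0.9, 0.4, -0.5]
gripper_width: 0.0374
finger_force: 30.0
```

Converted, 0.001 m is 0.02.

```bash
python3 jog.py '{"sx":[0,0,0],"sy":[0,0,0],"sz":[0.02,0.02,0.02],"wx":[0,0,0],"wy":[0,0,0],"wz":[0,0,0]}' | sed -n '2p;4p';python3 jog.py '{"sx":[0,0,0],"sy":[0,0,0],"sz":[0.02,0.02,0.02],"wx":[0,0,0],"wy":[0,0,0],"wz":[0,0,0]}'| sed -n '2p;4p'; python3 - <<'E'
from h import *
s=ctrl.camera("scene"); cv2.imwrite("pics/p3.png",cv2.resize(s["img"][170:290,380:500,::-1],(500,500)))
E
```

```text
position: [0.6153, 0.2056, 0.1215]
ft_force: [0.8, -0.3, -0.8]
position: [0.6154, 0.2056, 0.1215]
ft_force: [-3.0, -1.1, 7.3]
```

View pics/p3.png

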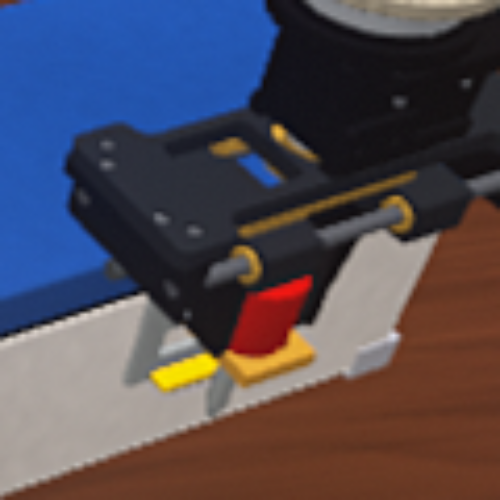

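Contact at 7 N: the knob sits on the brass loop, and the shaft shows below it at about (216,400) in the crop. Release and retreat upwards, clear of everything.

Converted, -0.001 m is -0.02.

```bash
python3 jog.py '{"sx":[0,0,0,0,0,0],"sy":[0,0,0,0,0,0],"sz":[-0.02,-0.02,-0.02,-0.02,-0.02,-0.02],"wx":[0,0,0,0,0,0],"wy":[0,0,0,0,0,0],"wz":[0,0,0,0,0,0]}' .07 && python3 jog.py '{"sx":[0,0,0,0,0,0,-0.8,-1.6,-2,-2,-2,-2],"sy":[0,0,0,0,0,0,0.6,1.2,1.8,1.8,1.8,1.8],"sz":[-0.2,-0.6,-1.2,-2,-2.8,-3.6,-4,-4,-4,-4,-4,-4],"wx":[0,0,0,0,0,0,0,0,0,0,0,0],"wy":[0,0,0,0,0,0,0,0,0,0,0,0],"wz":[0,0,0,0,0,0,0,0,0,0,0,0]}'; python3 - <<'E'
from h import *
s=ctrl.camera("scene"); cv2.imwrite("pics/p4.png",cv2.resize(s["img"][140:300,130:510,::-1],(798,336)))
E
```

```text
t: 14.0
position: [0.6153, 0.2055, 0.1215]
tcp_rot: [-0.0, 0.992, 0.124, -0.0]
ft_force: [0.2, -0.8, -0.0]
gripper_width: 0.0686
finger_force: 0.0
t: 15.2
position: [0.5405, 0.0949, 0.322]
tcp_rot: [-0.0, 0.992, 0.124, 0.0]
ft_force: [0.3, 0.1, -0.1]
gripper_width: 0.07
finger_force: 0.0
```

View pics/p4.png

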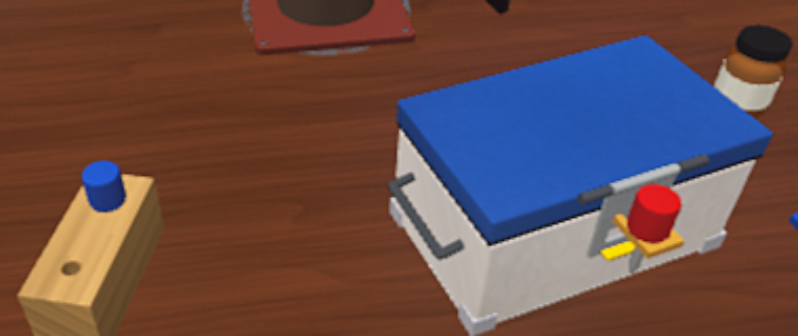

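The red knob rests upright on the loop at (652,213), the hasp is shut behind it, and the blue pin is still in the rack at (104,186).

```bash
python3 -c "
from workcell import ctrl
print(ctrl.job_done())"
```

```text
the job is handed in; nothing more can be done
None
```

The job is handed in, about 15 s into the 58 s limit: the hasp hangs shut over the staple, the red pin stands through the loop with its knob resting on the bars and the gripper clear of it, and the blue pin is still in the rack.

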